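# Load a gift set into the engraving machine's nest and shut the tray

### The arm

A 6-joint arm with a two-finger parallel gripper is mounted at the origin on a cart in front of the work surface, level with it; the furniture and walls round the work are solid. World frame = base frame: x ahead of the robot, y to its left, z up, the work surface at z = 0. Lengths are in mm, angles in degrees, forces in N, time in s.
With the tool pointing down it reaches from about 275 to 775 mm from the base axis. Payload 14.6 kg.
Tool frame: the origin (TCP) lies at the very end of the fingers, on their centre line; the grasp point (between the pads) lies bot.grip_point_offset behind it (bot.grip_point_offset is the distance from the TCP to the grasp point, in mm); z points along the fingers, y is the line along which they close (so a half turn about z gives the same grasp; the last joint's range is limited). The gripper opens to 85 mm and grips with 20 to 120 N. Pads are 22 mm wide; open, the fingers measure 114 mm over their backs; the gripper's body (76 mm by 85 mm) begins 54 mm behind the grasp point. The pads swing forward as they close: fully open they stand 13 mm farther back than shut.
Start: joints at [-82.58, 15.075, -2.767, 72.158, 0, 81.102], TCP at [147.5, -503.857, 207.778] pointing down, gripper open.
Joint ranges: [-151.79, 151.79], [-50.71, 97.33], [-67.44, 78.34], [-121.81, 120.89], [-77.56, 73.72], [-180, 180]. Speed limits (degrees/s): [108.29, 108.29, 147.25, 159.86, 180, 180].

### API

Orientations are given as a 3x3 rotation matrix whose columns are the frame's x, y, z axes.
In Python, from bench import bot, viewer gives the robot as it stands.
- The arm moves only by the shell command python3 -m pendant 'ROWS' [FORCE]. ROWS is JSON, one flat list of numbers, 7 for each row, row after row: the turn, a rotation vector about the tool's x, y, z each as a share of 360 degrees, from -1 to 1, then the shift along the tool's x, y, z each as a share of 0.25 m, from -1 to 1, then the gripper command: -1 is fully open, 1 is shut, values between are in proportion. A call has 1 to 12 rows; each row shifts and turns the commanded pose from where the row before left it, along the tool's axes as they then stand; what a row does not reach is not made up. A row lasts 1/12 s, in which the tool goes at most 41.7 mm and 7.16 degrees, less where a joint would pass 70% of its speed; a pose out of reach is approached as far as the arm can. A call with a number of a shift or a turn outside -1 to 1 is refused whole. A call with a gripper value outside its range is refused whole. The fingers move at their own pace and stop on an object; FORCE is the grip in N (left out, the last holds). Time passes only in rows, so rows that do not move let the fingers close. It gives the time, the measured TCP pose, the force, the opening and the grip force at its end, in the units of the state.
- bot.read_state(): the state, without advancing time (a new reading comes with each control period).
- viewer.camera(name): name is "side" or "top"; returns a dict with "pixels" (480x640x3 uint8, red, green, blue), "fx", "fy", "cx", "cy" (pixels), "R" (3x3) and "t" (3): a world point X has camera coordinates R X + t. Camera axes: x right, y down, z forward; pixel columns grow to the right and rows downward; lengths in mm; the calibration is good to about 2 mm. A picture is of the moment at which its call begins. There is no depth.
- bot.finish_job(): hands the job in; it is judged then, once.
The state is a dict: "time": time; "joint_positions": joint angles; "joint_vel": joint speeds; "joint_efforts": joint torques, N m; "position": TCP position; "tool_rot": TCP orientation; "contact_force": force on the tool from outside, world axes, zero at the start; "ft_torque": the same for the moment, N m; "gripper_width": opening from 0.0 (shut) to 1.0 (fully open); "grasp_force": force on a finger pad.
Only numpy, scipy, OpenCV 4.12 (cv2) and the standard library are available. Lean on these libraries where they do the work, as an engineer would, in place of code of your own. Each camera call takes 0.05 s, during which the arm holds its last target. There are 200 camera calls.

### The job

A customer wants a pocket knife and a lighter engraved as a set. Lay each of them flat in its own pocket of the nest on the engraving machine's open loading tray, letting go just over the pocket so that it drops gently home, then slide the tray fully shut without slamming it. Leave the red tin and the tape roll where they are.

Things in the scene. Friction and masses are not known exactly. Their poses are not given: they have to be found in the camera images.
- pocket_knife: closed folding knife with steel ends and a dark wooden middle, lying flat on the rug, right of the tray or right of the bench vice (the vice is fixed, 81 mm high); 100 mm long (its x axis), 24 mm wide (y), 14 mm thick (z), ends rounded to half circles; origin at the centre of its underside; 0.09 kg; it may go in either way round
- lighter: brass flip-top lighter lying flat on the rug in the other of those two places; 60 mm long (its x axis), 38 mm wide (y), 14 mm thick (z); origin at the centre of its underside; 0.06 kg; it may go in either way round
- knife_pocket (a point): centre of the floor of the longer, narrower pocket in the grey nest plate on the tray, with a black rubber floor: 104 mm (point x axis) by 28 mm (y), 10 mm deep, so the flat top of the plate is 10 mm above this point and 52 mm above the table; its mouth is bevelled 4 mm all round (45 degrees); the seated knife stands 4 mm proud of the plate. The point moves with the tray; its x axis points into the machine, z up
- lighter_pocket (a point): centre of the floor of the shorter, wider pocket in the same plate, 90 mm beside the knife's towards point -y (to the robot's right): 64 mm (point x axis) by 42 mm (y), 10 mm deep, same bevel and same heights; the seated lighter stands 4 mm proud of the plate
- tray_front (a point): middle of the front edge of the dark steel finger pull on the grey front panel of the tray: the pull is 130 mm wide, 8 mm high, centred 58 mm above the table and sticks out 14 mm in front of the panel (224 mm wide, from 18 to 68 mm above the table). Its x axis is the direction in which the tray is pushed shut
- tray (a joint): how far the loading tray is out of the engraving machine, m: 0 is fully shut (panel against the machine), 0.19 fully out; sliding it takes about 3 N plus a little damping and it stays where it is left. The machine itself is a fixed grey case 280 mm wide, 240 mm deep and 150 mm high with a red stop button on top (178 mm); its front face stands 26 mm beyond tray_front plus the joint's value, and the tray goes in below an opening 72 mm above the table
- hinged_tin: shut red tin, 74 x 101 x 28 mm, a bystander; origin at the centre of its underside
- tape_roll: roll of masking tape lying flat, 78 mm across, 18 mm high, a bystander; origin at the centre of its underside
Not all that is in view belongs to the job. Of the things like the lighter, leave any that is orange; of the rest the smaller one is meant.

How it is judged (in metres and radians):
On the way:
1. knife and lighter both lie in their pockets while the tray is still out (horizontal distance between pocket_knife and knife_pocket below 0.006 m and z of pocket_knife in the frame of knife_pocket below 0.003 m and horizontal distance between lighter and lighter_pocket below 0.006 m and z of lighter in the frame of lighter_pocket below 0.003 m and value of joint tray above 0.1 m), for 0.2 s.
At the end, for the whole second after the job is handed in: The knife and the lighter lie flat (within 0.08 rad) and at rest on the floors of their own pockets (origin within 6 mm of the pocket's centre and less than 3 mm above its floor), and the tray is within 6 mm of fully shut (horizontal distance between pocket_knife and knife_pocket below 0.006 m and z of pocket_knife in the frame of knife_pocket below 0.003 m and angle between each of pocket_knife, lighter's own z axis and vertical below 0.08 rad and horizontal distance between lighter and lighter_pocket below 0.006 m and z of lighter in the frame of lighter_pocket below 0.003 m and value of joint tray below 0.006 m and linear speed of each of pocket_knife, lighter below 0.02 m/s); the robot touches nothing.
It fails at once if the knife is let fall from more than about 3 cm (linear speed of pocket_knife above 0.8 m/s and contact force between pocket_knife and the fingers below 0.1 N).
It fails at once if the lighter is let fall from more than about 3 cm (linear speed of lighter above 0.8 m/s and contact force between lighter and the fingers below 0.1 N).
It fails at once if the tray is slammed (faster than 0.5 m/s) (velocity of joint tray below -0.5 m/s).
It fails at once if the tin is moved more than 3 cm (distance of hinged_tin from where it was at the start of the episode above 0.03 m).
It fails at once if the tape roll is moved more than 3 cm (distance of tape_roll from where it was at the start of the episode above 0.03 m).
It also fails if it takes over 64 s, if anything falls off the work surface, if the arm or the gripper's body presses on something with over 40 N, if the wrist force passes 120 N, or if a joint passes its speed limit or range.

## Working session

There is one attempt and no reset: what is moved stays moved. The work goes in short steps, Python scripts to look and compute and a shell command to move; the robot and the scene stay as the last step left them, time stands still between calls to the robot, and variables do not carry over. Pictures are saved under pics/ and viewed, at most 10 in all, crops included, and the job is handed in when it is done.

```bash
ls && mkdir -p pics
python3 - <<'E'
from bench import bot, viewer
import cv2,numpy as np
for n in("side","top"):
    c=viewer.camera(n);cv2.imwrite(f"pics/{n}0.png",c["pixels"][:,:,::-1])
    print(n,c["fx"],c["cx"],c["cy"],np.round(c["R"],4).tolist(),np.round(c["t"],1))
s=bot.read_state();print(s["position"],np.round(s["tool_rot"],3).tolist(),s["gripper_width"],bot.grip_point_offset)
E
```

```text
pics
side 619.6721409238843 319.2313296412923 231.18367382289773 [[-0.6088, 0.7931, -0.0183], [0.61, 0.4533, -0.6499], [-0.5071, -0.4069, -0.7598]] [ 343.9 -272.7 1819.8]
top 571.1219699553571 313.2875395976508 242.7642841426678 [[0.0203, -0.9996, 0.0204], [-0.9984, -0.0214, -0.0526], [0.053, -0.0193, -0.9984]] [ -32.3  540.8 1365.4]
[ 147.46069517 -503.59249379  207.38012148] [[0.96, 0.281, -0.0], [0.281, -0.96, 0.001], [0.0, -0.001, -1.0]] 0.9967416887884768 18.700000000000003
```

View pics/top0.png

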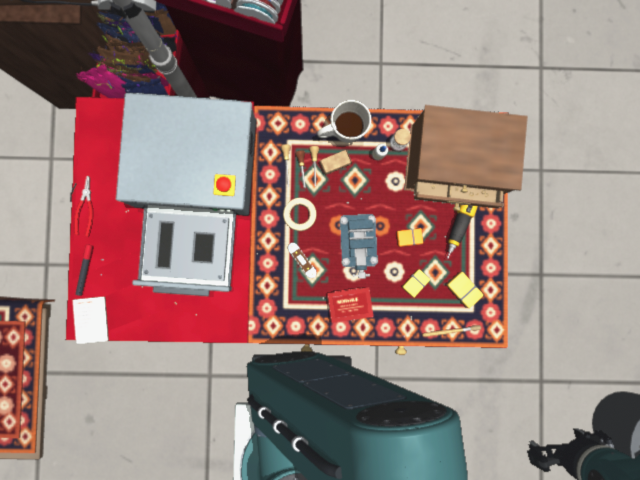

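View pics/side0.png

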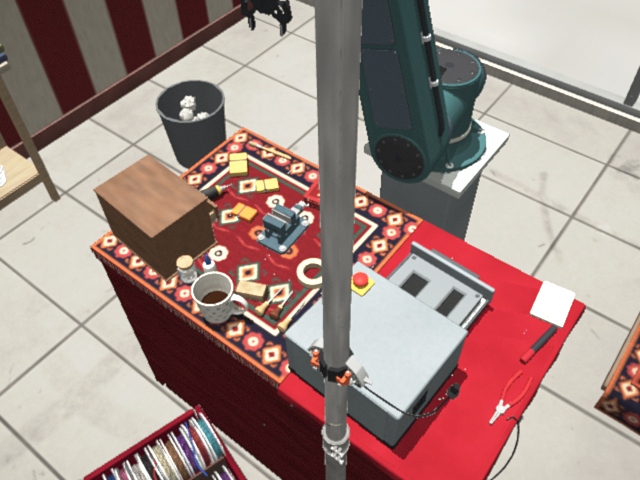

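The top view shows the knife at about (302,260), right of the tray. Lighter look-alikes are the orange one (410,237), a small yellow one (416,283) and a larger yellow one (466,289). The tape roll is at (300,214), the tin at (350,304), the vice at (358,243) and the tray pockets at (165,245) and (203,247). The small yellow one fits the description. I'll check it in a crop.

Run:
```python
import cv2,numpy as np
im=cv2.imread("pics/top0.png")
a=cv2.resize(im[200:320,380:500],(400,400),interpolation=cv2.INTER_CUBIC)
b=cv2.resize(im[200:320,255:375],(400,400),interpolation=cv2.INTER_CUBIC)
cv2.imwrite("pics/crop0.png",np.hstack([b,a]))
```

```text
(no output)
```

View pics/crop0.png

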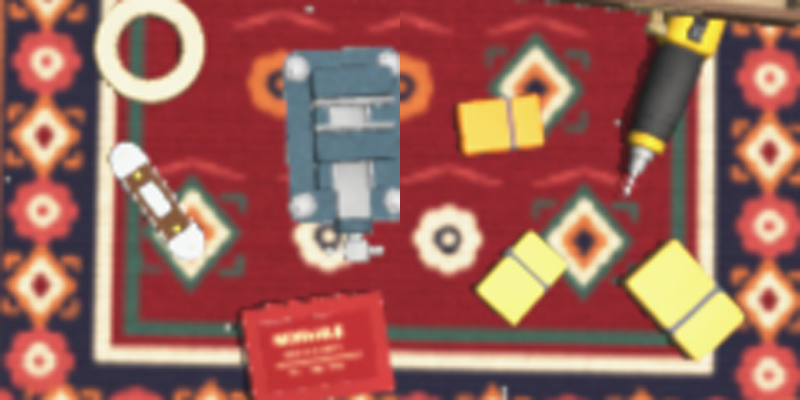

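The left half of the crop shows the knife from crop (112,148) to (200,258), which is full-image (289,244) to (315,277). The right half shows the small yellow lighter centred at full-image (416,283), smaller than the one at (466,289); the third is orange. So it's the small yellow one.

```bash
cat > h.py <<'E'
import cv2,numpy as np
from bench import bot,viewer
def ray(c,uv,z):
    R,t=np.array(c["R"]),np.array(c["t"]);o=-R.T@t
    uv=np.atleast_2d(uv).astype(float)
    d=np.c_[(uv[:,0]-c["cx"])/c["fx"],(uv[:,1]-c["cy"])/c["fy"],np.ones(len(uv))]@R
    return o+d*((z-o[2])/d[:,2])[:,None]
def rect(P):
    (c,(w,h),a)=cv2.minAreaRect(P[:,:2].astype(np.float32))
    if w<h:w,h,a=h,w,a+90
    return np.round(c,1),round(w,1),round(h,1),round((a+90)%180-90,1)
def blob(m,roi):
    u0,u1,v0,v1=roi;k=np.zeros(m.shape,np.uint8);k[v0:v1,u0:u1]=m[v0:v1,u0:u1].astype(np.uint8)
    cs,_=cv2.findContours(k,cv2.RETR_EXTERNAL,cv2.CHAIN_APPROX_NONE)
    return [c[:,0] for c in sorted(cs,key=cv2.contourArea,reverse=True)]
def pose(): s=bot.read_state();return np.array(s["position"]),np.array(s["tool_rot"]),s
E
python3 - <<'E'
from h import *
c=viewer.camera("top");hsv=cv2.cvtColor(c["pixels"],cv2.COLOR_RGB2HSV);H,S,V=[hsv[...,i].astype(int) for i in range(3)]
R,t=np.array(c["R"]),np.array(c["t"]);print("cam",-R.T@t)
for n,roi in(("small",(398,434,264,302)),("big",(440,490,266,312)),("orange",(392,430,222,250))):
    b=blob((H>15)&(H<36)&(S>90)&(V>150),roi)[0];print(n,rect(ray(c,b,14)),np.median(H[b[:,1],b[:,0]]))
bs=blob((S<60)&(V>150),(285,320,240,282))
for b in bs[:4]:print("kn",cv2.contourArea(b),b.mean(0),rect(ray(c,b,14)))
allp=np.vstack([b for b in bs if cv2.contourArea(b)>5]);print("knife",rect(ray(c,allp,14)))
for n,roi in(("kp",(150,182,212,280)),("lp",(186,222,224,275))):
    b=blob(V<90,roi)[0];print(n,rect(ray(c,b,42)),b.min(0),b.max(0))
for n,uv,z in(("tray",[[134,285],[212,290],[240,212]],68),):print(n,ray(c,uv,z).round())
b=blob((S<70)&(V<200)&(V>50),(340,380,205,282))[0];print("vice",rect(ray(c,b,40)),b.min(0),b.max(0))
b=cv2.resize(c["pixels"][195:305,120:250,::-1],(780,600-0),interpolation=cv2.INTER_CUBIC);cv2.imwrite("pics/tray.png",b)
E
```

```text
cam [ 468.17664333    5.6758349  1392.37408139]
small (array([ 440.2, -263.5]), 39.1, 34.3, 46.1) 23.0
big (array([ 447.6, -380. ]), 50.3, 46.6, -47.0) 24.0
orange (array([ 559.2, -243.1]), 36.1, 34.5, 8.8) 19.0
kn 172.0 [287.9245283  258.29245283] (array([497.6,  29.4]), 98.8, 33.8, 1.3)
kn 127.0 [310.77083333 273.52083333] (array([469.5, -15.8]), 40.9, 30.7, 46.2)
kn 51.0 [301.03333333 260.66666667] (array([498.6,   7.5]), 29.1, 17.2, 27.8)
kn 30.0 [314.         261.06666667] (array([497.4, -25.8]), 27.9, 15.9, 67.2)
knife (array([498. ,   5.3]), 99.0, 82.0, 1.3)
kp (array([528.2, 329.3]), 102.5, 26.3, -2.8) [158 223] [172 266]
lp (array([523.7, 239.1]), 62.5, 40.5, -2.7) [194 234] [212 261]
tray [[432. 390.  68.]
 [425. 211.  68.]
 [606. 152.  68.]]
vice (array([ 538.9, -130.2]), 144.1, 88.6, 4.0) [340 214] [377 275]
```

View pics/tray.png

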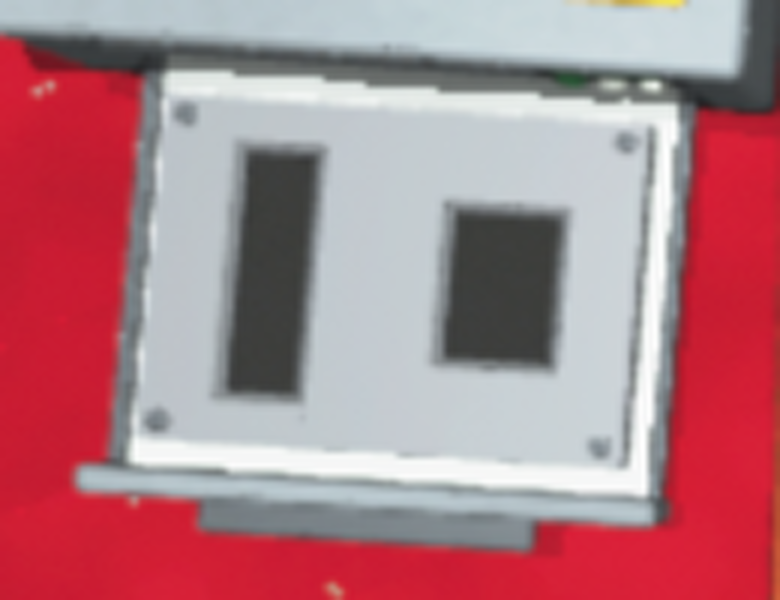

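The tray crop shows both pockets clear, the tray fully out and nothing inside. The pockets measure 90 mm apart at yaw −2.8°, which matches the given spacing. Next I need clean masks for the knife and the lighter.

Run:
```python
from h import *
c=viewer.camera("top");hsv=cv2.cvtColor(c["pixels"],cv2.COLOR_RGB2HSV);H,S,V=[hsv[...,i].astype(int) for i in range(3)]
for n,roi in(("small",(398,434,264,302)),("big",(440,490,266,312)),("orange",(392,430,222,250))):
    bs=[b for b in blob((H>15)&(H<36)&(S>90)&(V>150),roi) if cv2.contourArea(b)>15]
    print(n,[(cv2.contourArea(b),b.mean(0).round(),np.median(H[b[:,1],b[:,0]]),np.median(S[b[:,1],b[:,0]])) for b in bs]);print(rect(ray(c,np.vstack(bs),14)))
for b in blob((S<35)&(V>170),(284,320,240,284))[:5]:
    print("kn",cv2.contourArea(b),b.mean(0).round(1),b.min(0),b.max(0),ray(c,b.mean(0),14).round(1))
for v in range(242,282,2): print(v,' '.join('%3d/%3d'%(S[v,u],V[v,u]) for u in range(286,322,2)))
```

```text
small [(215.5, array([413., 287.]), np.float64(24.0), np.float64(146.0)), (121.5, array([422., 277.]), np.float64(28.0), np.float64(110.0))]
(array([ 450. , -271.8]), 61.0, 39.4, -42.1)
big [(364.0, array([461., 285.]), np.float64(24.0), np.float64(138.5)), (209.5, array([473., 297.]), np.float64(24.0), np.float64(122.0))]
(array([ 435.6, -391.1]), 78.9, 51.5, 44.1)
orange [(185.0, array([405., 237.]), np.float64(19.0), np.float64(173.5)), (108.5, array([418., 235.]), np.float64(19.0), np.float64(151.0))]
(array([ 561.7, -258.4]), 65.4, 36.9, -82.1)
kn 71.5 [310.8 272.8] [305 267] [315 277] [[468.8 -16.6  14. ]]
kn 69.5 [292.4 247.2] [288 243] [298 253] [[529.5  29.2  14. ]]
kn 42.5 [301.1 259.3] [297 255] [305 264] [[500.9   7.5  14. ]]
kn 2.0 [286.3 258.5] [286 257] [287 260] [[502.   43.2  14. ]]
kn 0.0 [303.  270.5] [303 270] [303 271] [[473.9   2.4  14. ]]
242  39/241  55/241 119/161  60/152  24/125  44/ 98 145/128 186/145 189/143 188/144 186/145 188/140 189/144 189/144 189/143 189/142 189/143 189/146
244  45/239  61/213   1/237   2/245   2/245  16/207 142/131 189/142 188/141 19
[... 2033 characters left out ...]
/106  50/ 97 145/130  67/106  39/149  33/160   3/227   1/245   1/246   1/247   1/247  68/233  72/245  46/238
274  32/245  90/218 180/143 104/113  77/ 99  54/ 94 170/135 145/128  31/100  39/155   2/238   1/246   0/246  16/241   1/247  56/231  44/242  42/170
276  34/244  94/217 180/142 102/112  81/101  38/ 94 144/126 182/143 112/116  38/107  35/169   3/232   1/246   1/246   1/245  54/233  42/188  30/110
278  31/245  92/222 182/147 101/114  85/108  66/104 119/124 171/146 165/142  99/116  37/132  46/217  41/240  66/240  44/244  42/181  57/111 110/121
280  31/245  95/219 179/145  95/113  84/109  51/100  78/105  92/111 112/118 156/139  63/105  43/143  50/224  41/244  52/210  36/120  73/105 135/128
```

Lighter at (450,−272), yaw −42°, measured 61×39. Knife at (499,6), yaw 37°, end centres 76 mm apart as expected. Pockets are at (528,329) and (524,239), yaw −2.8°. All are within reach. I'll turn the tool for the lighter first.

```bash
cat >> h.py <<'E'
def to(x,y,z,ang):
    p,R,s=pose();a=np.degrees(np.arctan2(R[1,0],R[0,0]));d=R.T@(np.array([x,y,z])-p)
    print("p",p.round(1),"ang",round(a,1),"tilt",R[:,2].round(3),"F",np.round(s["contact_force"],1),"w",round(s["gripper_width"],3),"gf",round(s["grasp_force"],1),"t",round(s["time"],2),"j",np.round(s["joint_positions"],0))
    print("turn z share",round(-((ang-a+180)%360-180)/360,4),"shift shares",(d/250).round(3),"mm",d.round(1))
E
python3 -m pendant '[0,0,-0.0195,0,0,0,-0.5, 0,0,-0.0195,0,0,0,-0.5, 0,0,-0.0195,0,0,0,-0.5, 0,0,-0.0195,0,0,0,-0.5, 0,0,-0.0195,0,0,0,-0.5, 0,0,-0.0195,0,0,0,-0.5, 0,0,-0.0195,0,0,0,-0.5, 0,0,-0.0195,0,0,0,-0.5]' 40
python3 -c "from h import *;to(450,-271.8,120,137.9)"
```

```text
time: 0.87
position: [147.5, -503.8, 207.6]
tool_rot: [[0.295, 0.955, -0.0], [0.955, -0.295, 0.0], [0.0, -0.0, -1.0]]
contact_force: [0.3, 0.1, 0.3]
gripper_width: 0.746
grasp_force: 0.0
p [ 147.5 -503.8  207.6] ang 72.8 tilt [-0.  0. -1.] F [0.3 0.1 0.3] w 0.746 gf 0.0 t 0.87 j [-83.  15.  -3.  72.  -0.  25.]
turn z share -0.1808 shift shares [1.244 0.882 0.351] mm [310.9 220.5  87.7]
```

```bash
python3 -m pendant '[0,0,-0.0195,0,0,0,-0.5, 0,0,-0.0195,0,0,0,-0.5, 0,0,-0.0195,0,0,0,-0.5, 0,0,-0.0195,0,0,0,-0.5, 0,0,-0.0195,0,0,0,-0.5, 0,0,-0.0195,0,0,0,-0.5, 0,0,-0.0195,0,0,0,-0.5, 0,0,-0.0195,0,0,0,-0.5, 0,0,-0.0195,0,0,0,-0.5, 0,0,-0.0053,0,0,0,-0.5]' >/dev/null
python3 -c "from h import *;to(450,-271.8,120,137.9)"
```

```text
p [ 147.5 -503.8  207.6] ang 138.0 tilt [-0.  0. -1.] F [-0.3  0.4  0.8] w 0.749 gf 0.0 t 1.7 j [-83.  15.  -3.  72.   0. -41.]
turn z share 0.0003 shift shares [-0.278  1.499  0.351] mm [-69.5 374.8  87.7]
```

```bash
python3 -m pendant '[0,0,0,-0.0232,0.125,0.0292,-0.5, 0,0,0,-0.0232,0.125,0.0292,-0.5, 0,0,0,-0.0232,0.125,0.0292,-0.5, 0,0,0,-0.0232,0.125,0.0292,-0.5, 0,0,0,-0.0232,0.125,0.0292,-0.5, 0,0,0,-0.0232,0.125,0.0292,-0.5, 0,0,0,-0.0232,0.125,0.0292,-0.5, 0,0,0,-0.0232,0.125,0.0292,-0.5, 0,0,0,-0.0232,0.125,0.0292,-0.5, 0,0,0,-0.0232,0.125,0.0292,-0.5, 0,0,0,-0.0232,0.125,0.0292,-0.5, 0,0,0,-0.0232,0.125,0.0292,-0.5]' >/dev/null
python3 - <<'E'
from h import *
to(450,-271.8,4,137.9)
c=viewer.camera("top");d=viewer.camera("side")
cv2.imwrite("pics/ab.png",np.hstack([cv2.resize(c["pixels"][220:340,370:490,::-1],(400,400)),cv2.resize(d["pixels"][120:240,200:320,::-1],(400,400))]))
E
```

```text
p [ 453.  -272.8  119.8] ang 137.6 tilt [-0.  0. -1.] F [-0.3 -1.1  0.4] w 0.75 gf 0.0 t 2.7 j [-40.  18. -13.  59.   0.   3.]
turn z share -0.0009 shift shares [ 0.012 -0.005  0.463] mm [  2.9  -1.3 115.8]
```

View pics/ab.png

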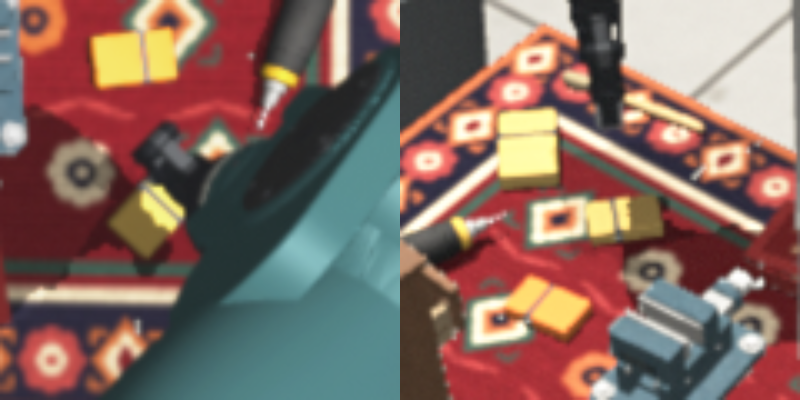

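The side view shows the gripper tip at about (261,157), above the lighter at (267,185). The top view agrees.

```bash
python3 -m pendant '[0,0,0,0,0,0.045,-0.5, 0,0,0,0,0,0.045,-0.5, 0,0,0,0,0,0.045,-0.5, 0,0,0,0,0,0.045,-0.5, 0,0,0,0,0,0.045,-0.5, 0,0,0,0,0,0.045,-0.5, 0,0,0,0,0,0.045,-0.5, 0,0,0,0,0,0.045,-0.5, 0,0,0,0,0,0,-0.5, 0,0,0,0,0,0,-0.5]' >/dev/null
python3 -c "from h import *;to(450,-271.8,4,137.9)"
```

```text
p [ 451.4 -274.1   30.1] ang 137.5 tilt [-0.001  0.001 -1.   ] F [ 0.2 -0.3  0.2] w 0.752 gf 0.0 t 3.63 j [-40.  22. -22.  46.  -0.   2.]
turn z share -0.001 shift shares [0.01  0.003 0.104] mm [ 2.6  0.8 26.1]
```

```bash
python3 -m pendant '[0,0,-0.001,0.01,0.003,0.026,-0.5, 0,0,0,0,0,0.026,-0.5, 0,0,0,0,0,0.026,-0.5, 0,0,0,0,0,0.026,-0.5, 0,0,0,0,0,0,-0.5, 0,0,0,0,0,0,1, 0,0,0,0,0,0,1, 0,0,0,0,0,0,1, 0,0,0,0,0,0,1, 0,0,0,0,0,0,1, 0,0,0,0,0,0,1]' 40 >/dev/null
python3 -c "from h import *;to(450,-271.8,4,137.9)"
```

```text
p [ 450.6 -271.8    4.3] ang 137.9 tilt [ 0. -0. -1.] F [-0.7 -0.3  0.1] w 0.002 gf 0.0 t 4.55 j [-40.  24. -24.  42.   0.   2.]
turn z share 0.0001 shift shares [ 0.002 -0.002  0.001] mm [ 0.5 -0.4  0.3]
```

Run:
```python
from h import *
c=viewer.camera("top");d=viewer.camera("side")
cv2.imwrite("pics/ac.png",np.hstack([cv2.resize(c["pixels"][220:340,370:490,::-1],(400,400)),cv2.resize(d["pixels"][140:220,220:300,::-1],(400,400))]))
for n,p in(("tcp",pose()[0]),("lighter",[450,-272,14])):
  for k in(c,d):
    q=np.array(k["R"])@p+k["t"];print(n,(k["fx"]*q[0]/q[2]+k["cx"]).round(1),(k["fy"]*q[1]/q[2]+k["cy"]).round(1))
```

```text
tcp 415.4 282.4
tcp 266.0 186.0
lighter 416.3 282.7
lighter 265.7 183.3
```

View pics/ac.png

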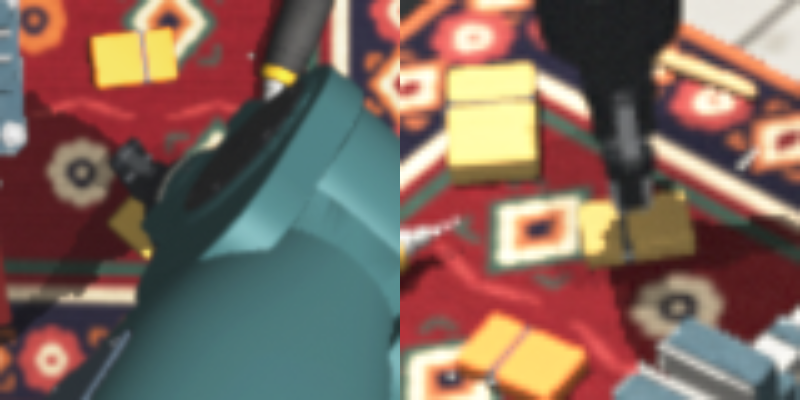

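The side crop shows the shut finger tips at about (266,181), on or above the lighter's top, and the lighter hasn't moved. The real tips sit higher than the nominal TCP, so I'll reopen and go lower, watching the force.

```bash
python3 -m pendant '[0,0,0,0,0,-0.02,-0.4, 0,0,0,0,0,0,-0.4, 0,0,0,0,0,0,-0.4, 0,0,0,0,0,0,-0.4, 0,0,0,0,0,0,-0.4, 0,0,0,0,0,0,-0.4, 0,0,0,0,0,0.02,-0.4,0,0,0,0,0,0,-0.4]' 
python3 -m pendant '[0,0,0,0,0,0.008,-0.4, 0,0,0,0,0,0.008,-0.4, 0,0,0,0,0,0,-0.4]'
python3 - <<'E'
from h import *
to(450,-271.8,4,137.9)
d=viewer.camera("side");hsv=cv2.cvtColor(d["pixels"],cv2.COLOR_RGB2HSV)
k=d["pixels"][140:220,220:300,::-1];cv2.imwrite("pics/ad.png",cv2.resize(k,(600,600)))
E
```

```text
time: 5.32
position: [450.3, -271.6, 3.4]
tool_rot: [[-0.742, 0.67, -0.001], [0.67, 0.742, 0.0], [0.001, -0.0, -1.0]]
contact_force: [0.5, 1.2, -0.9]
gripper_width: 0.697
grasp_force: 0.0
time: 5.57
position: [450.4, -271.6, -0.3]
tool_rot: [[-0.742, 0.67, -0.0], [0.67, 0.742, 0.0], [0.001, 0.0, -1.0]]
contact_force: [0.3, -0.4, -0.9]
gripper_width: 0.699
grasp_force: 0.0
p [ 4.504e+02 -2.716e+02 -3.000e-01] ang 137.9 tilt [-0.  0. -1.] F [ 0.3 -0.4 -0.9] w 0.699 gf 0.0 t 5.57 j [-40.  24. -24.  42.   0.   2.]
turn z share 0.0001 shift shares [ 0.001 -0.001 -0.017] mm [ 0.2 -0.3 -4.3]
```

View pics/ad.png

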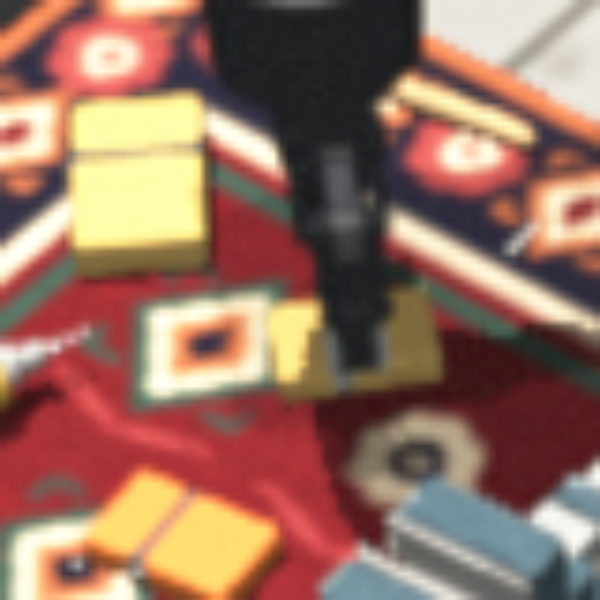

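Near finger tip at side pixel (268,189) with fingers 60 mm open. I'll project that to get the real tip height.

Run:
```python
from h import *
d=viewer.camera("side")
def pr(p):
    q=np.array(d["R"])@p+d["t"];return (d["fx"]*q[0]/q[2]+d["cx"]).round(1),(d["fy"]*q[1]/q[2]+d["cy"]).round(1)
for o in(30,34,40):
  for z in(0,8,16,24):print(o,z,pr(np.array([450.4+.67*o,-271.6+.742*o,z])))
```

```text
30 0 (np.float64(267.6), np.float64(194.8))
30 8 (np.float64(267.3), np.float64(192.8))
30 16 (np.float64(267.1), np.float64(190.7))
30 24 (np.float64(266.8), np.float64(188.6))
34 0 (np.float64(267.8), np.float64(195.9))
34 8 (np.float64(267.5), np.float64(193.8))
34 16 (np.float64(267.3), np.float64(191.8))
34 24 (np.float64(267.0), np.float64(189.7))
40 0 (np.float64(268.0), np.float64(197.4))
40 8 (np.float64(267.8), np.float64(195.4))
40 16 (np.float64(267.6), np.float64(193.3))
40 24 (np.float64(267.3), np.float64(191.2))
```

```bash
python3 -m pendant '[0,0,0,0,0,0.012,-0.4, 0,0,0,0,0,0.012,-0.4, 0,0,0,0,0,0,-0.4]' | egrep 'pos|force'
python3 -m pendant '[0,0,0,0,0,0.008,-0.4, 0,0,0,0,0,0,-0.4]' | egrep 'pos|force'
python3 -m pendant '[0,0,0,0,0,0.008,-0.4, 0,0,0,0,0,0,-0.4]' | egrep 'pos|force'
```

```text
position: [450.3, -271.6, -6.4]
contact_force: [0.8, 0.9, -0.3]
grasp_force: 0.0
position: [450.4, -271.7, -8.1]
contact_force: [-0.1, 0.3, -0.4]
grasp_force: 0.0
position: [450.5, -271.7, -10.1]
contact_force: [0.5, 1.1, -0.8]
grasp_force: 0.0
```

```bash
python3 -m pendant '[0,0,0,0,0,0,0, 0,0,0,0,0,0,0.3, 0,0,0,0,0,0,0.3, 0,0,0,0,0,0,0.3]' 40 | egrep 'pos|force|width'
```

```text
position: [450.6, -271.9, -9.8]
contact_force: [-0.5, 0.1, 0.3]
gripper_width: 0.352
grasp_force: 0.0
```

```bash
python3 -m pendant '[0,0,0,0,0,0,-0.4, 0,0,0,0,0,0,-0.4, 0,0,0,0,0,0,-0.4, 0,0,0,0,0,0.008,-0.4, 0,0,0,0,0,0,-0.4]' | egrep 'pos|force|wid'
python3 -m pendant '[0,0,0,0,0,0.008,-0.4, 0,0,0,0,0,0,-0.4]' | egrep 'pos|force'
python3 - <<'E'
from h import *
d=viewer.camera("side");cv2.imwrite("pics/ae.png",cv2.resize(d["pixels"][150:210,230:310,::-1],(800,600)))
E
```

```text
position: [450.5, -271.7, -12.1]
contact_force: [-0.2, -0.5, -0.6]
gripper_width: 0.7
grasp_force: 0.0
position: [450.4, -271.7, -14.2]
contact_force: [0.3, 0.5, 0.5]
grasp_force: 0.0
```

View pics/ae.png

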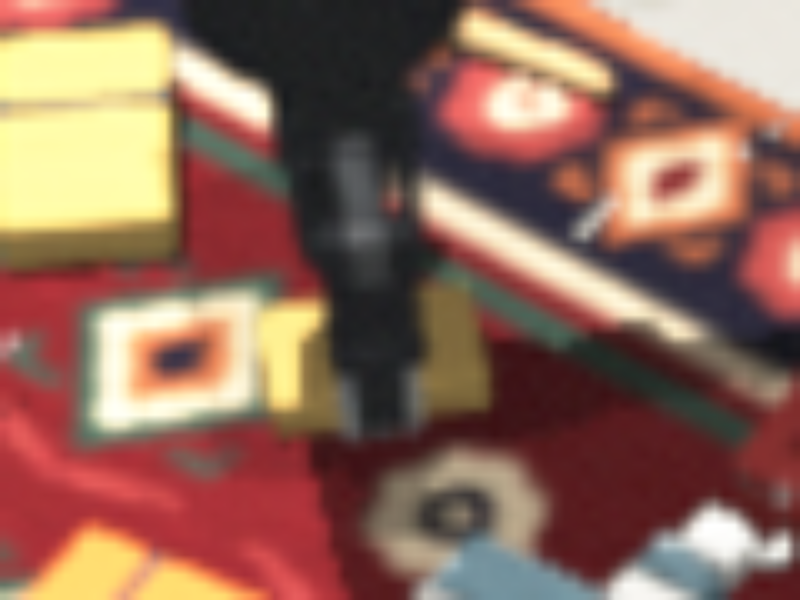

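Tip now at side pixel (268,193.5), about 8 mm above the rug and below the lighter's top. Closing.

```bash
python3 -m pendant '[0,0,0,0,0,0,0.3, 0,0,0,0,0,0,0.3, 0,0,0,0,0,0,0.3, 0,0,0,0,0,0,0.3, 0,0,0,0,0,0,0.3, 0,0,0,0,0,0,0.3]' 40 | egrep 'pos|force|width'
```

```text
position: [450.6, -271.8, -13.5]
contact_force: [-1.1, 1.7, 5.3]
gripper_width: 0.42
grasp_force: 39.3
```

```bash
python3 -m pendant '[0,0,0,0,0,0,-0.3, 0,0,0,0,0,0,-0.3, 0,0,0,0,0,0,-0.3, 0,0,0,0,0,0.008,-0.3, 0,0,0,0,0,0,-0.3]' | egrep 'pos|force|wid'
python3 -m pendant '[0,0,0,0,0,0.008,-0.3, 0,0,0,0,0,0,-0.3]' | egrep 'pos|force|wid'
python3 -m pendant '[0,0,0,0,0,0,0.3, 0,0,0,0,0,0,0.3, 0,0,0,0,0,0,0.3, 0,0,0,0,0,0,0.3, 0,0,0,0,0,0,0.3, 0,0,0,0,0,0,0.3]' 40 | egrep 'pos|force|width'
```

```text
position: [450.5, -271.7, -16.2]
contact_force: [0.0, -0.7, -0.2]
gripper_width: 0.649
grasp_force: 0.0
position: [450.4, -271.7, -18.2]
contact_force: [0.2, -0.3, -0.6]
gripper_width: 0.651
grasp_force: 0.0
position: [450.5, -271.8, -17.6]
contact_force: [-1.0, 0.9, 6.2]
gripper_width: 0.432
grasp_force: 40.4
```

```bash
python3 -m pendant '[0,0,0,0,0,-0.02,0.3, 0,0,0,0,0,-0.04,0.3, 0,0,0,0,0,-0.08,0.3, 0,0,-0.0182,0,0,-0.1,0.3, 0,0,-0.0182,0,0,-0.1,0.3, 0,0,-0.0182,0,0,-0.1,0.3, 0,0,-0.0182,0,0,-0.05,0.3, 0,0,-0.0182,0,0,0,0.3, 0,0,-0.0182,0,0,0,0.3, 0,0,0,0,0,0,0.3]' | egrep 'pos|force|wid'
python3 -c "from h import *;to(523.7,239.1,90,177.2)"
```

```text
position: [450.6, -271.9, 105.1]
contact_force: [0.9, -1.1, -0.7]
gripper_width: 0.429
grasp_force: 40.2
p [ 450.6 -271.9  105.1] ang 177.5 tilt [ 0. -0. -1.] F [ 0.9 -1.1 -0.7] w 0.429 gf 40.2 t 9.63 j [-40.  18. -15.  57.   0. -38.]
turn z share 0.001 shift shares [-0.204  2.055  0.06 ] mm [-51.1 513.6  15. ]
```

```bash
python3 -m pendant '[0,0,0.001,-0.01,0.05,0,0.3, 0,0,0,-0.01,0.1,0,0.3, 0,0,0,-0.01,0.106,0,0.3, 0,0,0,-0.01,0.106,0,0.3, 0,0,0,-0.01,0.106,0,0.3, 0,0,0,-0.01,0.106,0,0.3, 0,0,0,-0.01,0.106,0,0.3, 0,0,0,-0.01,0.106,0,0.3, 0,0,0,-0.01,0.106,0,0.3, 0,0,0,-0.01,0.106,0,0.3]'  >/dev/null
python3 -m pendant '[0,0,0,-0.01,0.106,0,0.3, 0,0,0,-0.01,0.106,0,0.3, 0,0,0,-0.01,0.106,0,0.3, 0,0,0,-0.01,0.106,0,0.3, 0,0,0,-0.01,0.106,0,0.3, 0,0,0,-0.01,0.106,0,0.3, 0,0,0,-0.01,0.106,0,0.3, 0,0,0,-0.01,0.106,0,0.3, 0,0,0,-0.01,0.106,0,0.3, 0,0,0,-0.01,0.05,0,0.3, 0,0,0,0,0,0,0.3,0,0,0,0,0,0,0.3]' | egrep 'wid|force'
python3 - <<'E'
from h import *
to(523.7,239.1,50,177.2)
c=viewer.camera("top");d=viewer.camera("side")
for k in (c,d):
  p=np.array(pose()[0])+[0,0,18];q=np.array(k["R"])@p+k["t"];print((k["fx"]*q[0]/q[2]+k["cx"]).round(1),(k["fy"]*q[1]/q[2]+k["cy"]).round(1))
cv2.imwrite("pics/af.png",np.hstack([cv2.resize(c["pixels"][195:305,130:240,::-1],(400,400)),cv2.resize(d["pixels"][220:330,380:490,::-1],(400,400))]))
E
```

```text
contact_force: [0.1, -0.1, -0.5]
gripper_width: 0.433
grasp_force: 40.2
p [527.5 225.1 104.4] ang 176.8 tilt [-0.001 -0.    -1.   ] F [ 0.1 -0.1 -0.5] w 0.433 gf 40.2 t 11.47 j [15. 23. -8. 60. -0. 18.]
turn z share -0.0011 shift shares [0.018 0.055 0.218] mm [ 4.5 13.8 54.4]
203.6 244.1
409.1 263.4
```

View pics/af.png

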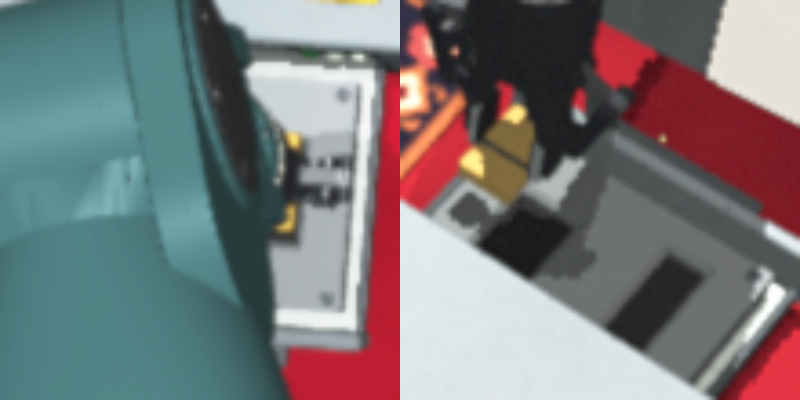

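The lighter is held level. In the top view its edge is centred at v≈244.8 (244.1 predicted), so it is centred in the grip. The arm stopped 14 mm short, so I'll correct that and descend.

```bash
python3 -m pendant '[0,0,-0.0011,0.006,0.018,0,0.3, 0,0,0,0.006,0.018,0,0.3, 0,0,0,0.006,0.018,0,0.3, 0,0,0,0,0,0.035,0.3, 0,0,0,0,0,0.035,0.3, 0,0,0,0,0,0.035,0.3, 0,0,0,0,0,0.035,0.3, 0,0,0,0,0,0.035,0.3, 0,0,0,0,0,0.035,0.3, 0,0,0,0,0,0,0.3, 0,0,0,0,0,0,0.3]' >/dev/null
python3 -c "from h import *;to(523.7,239.1,34,177.2)"
```

```text
p [523.6 238.8  51.6] ang 177.3 tilt [-0.001 -0.    -1.   ] F [-0.  -0.5  0.2] w 0.428 gf 40.2 t 12.48 j [ 16.  25. -13.  52.  -0.  19.]
turn z share 0.0002 shift shares [-0.001  0.001  0.071] mm [-0.1  0.3 17.6]
```

```bash
python3 -m pendant '[0,0,0,0,0,0.02,0.3, 0,0,0,0,0,0.02,0.3, 0,0,0,0,0,0.015,0.3, 0,0,0,0,0,0,0.3, 0,0,0,0,0,0,0.3]' | egrep 'pos|force|wid'
python3 -m pendant '[0,0,0,0,0,0.008,0.3, 0,0,0,0,0,0.008,0.3, 0,0,0,0,0,0,0.3]' | egrep 'pos|force|wid'
```

```text
position: [523.7, 238.9, 38.3]
contact_force: [-0.2, -0.8, -1.2]
gripper_width: 0.427
grasp_force: 40.2
position: [523.7, 238.9, 34.2]
contact_force: [0.1, -0.8, -0.7]
gripper_width: 0.428
grasp_force: 40.2
```

```bash
python3 -m pendant '[0,0,0,0,0,0.008,0.3, 0,0,0,0,0,0,0.3]' | egrep 'pos|force|wid'
python3 -m pendant '[0,0,0,0,0,0,-0.25, 0,0,0,0,0,0,-0.25, 0,0,0,0,0,0,-0.25, 0,0,0,0,0,0,-0.25]' | egrep 'pos|force|wid'
python3 -m pendant '[0,0,0,0,0,-0.06,-0.25, 0,0,0,0,0,-0.09,-0.25, 0,0,0,0,0,-0.09,-0.25, 0,0,0,0,0,-0.09,-0.25, 0,0,0,0,0,-0.04,-0.25, 0,0,0,0,0,0,-0.25, 0,0,-0.018,0,0,0,-0.25, 0,0,-0.018,0,0,0,-0.25, 0,0,-0.018,0,0,0,-0.25, 0,0,-0.018,0,0,0,-0.25, 0,0,-0.018,0,0,0,-0.25, 0,0,-0.018,0,0,0,-0.25]' | egrep 'pos|force|wid'
python3 -c "from h import *;to(499.2,6.3,60,-143)"
```

```text
position: [523.8, 238.9, 32.2]
contact_force: [-0.2, -0.1, -0.4]
gripper_width: 0.431
grasp_force: 40.2
position: [523.9, 239.0, 32.5]
contact_force: [0.5, -1.0, -0.8]
gripper_width: 0.629
grasp_force: 0.0
position: [523.3, 238.8, 123.4]
contact_force: [-0.0, -0.4, -0.1]
gripper_width: 0.627
grasp_force: 0.0
p [523.3 238.8 123.4] ang -143.5 tilt [-0.002 -0.001 -1.   ] F [-0.  -0.4 -0.1] w 0.627 gf 0.0 t 14.65 j [ 16.  22.  -5.  62.   0. -20.]
turn z share -0.0015 shift shares [ 0.63  -0.691  0.254] mm [ 157.5 -172.6   63.5]
```

```bash
python3 -m pendant '[0,0,-0.0015,0.03,-0.035,0,-0.25, 0,0,0,0.063,-0.069,0,-0.25, 0,0,0,0.063,-0.069,0,-0.25, 0,0,0,0.063,-0.069,0,-0.25, 0,0,0,0.063,-0.069,0,-0.25, 0,0,0,0.063,-0.069,0,-0.25, 0,0,0,0.063,-0.069,0,-0.25, 0,0,0,0.063,-0.069,0,-0.25, 0,0,0,0.063,-0.069,0,-0.25, 0,0,0,0.063,-0.069,0,-0.25, 0,0,0,0.033,-0.034,0,-0.25, 0,0,0,0,0,0,-0.25]' >/dev/null
python3 - <<'E'
from h import *
to(499.2,6.3,20,-143)
c=viewer.camera("top")
hsv=cv2.cvtColor(c["pixels"],cv2.COLOR_RGB2HSV);H,S,V=[hsv[...,i].astype(int) for i in range(3)]
bs=[b for b in blob((H>15)&(H<36)&(S>70)&(V>110),(180,225,220,280)) if cv2.contourArea(b)>15]
print([(cv2.contourArea(b)) for b in bs])
if bs: print("lighter",rect(ray(c,np.vstack(bs),56)))
cv2.imwrite("pics/ag.png",cv2.resize(c["pixels"][190:300,130:350,::-1],(800,400)))
E
```

```text
p [499.9   4.9 123.9] ang -143.4 tilt [-0.001 -0.    -1.   ] F [-0.8  0.4 -0.6] w 0.626 gf 0.0 t 15.65 j [ -9.  15. -16.  59.  -0. -45.]
turn z share -0.0012 shift shares [-0.002  0.006  0.416] mm [ -0.4   1.5 103.9]
[388.0]
lighter (array([523.3, 237.6]), 61.7, 40.2, -2.1)
```

View pics/ag.png

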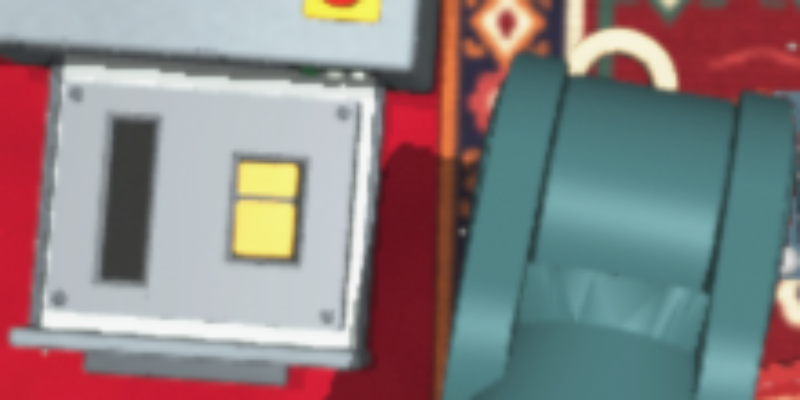

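The crop shows the lighter seated in its pocket with an even dark border at about (203,247), and the knife pocket empty. Now I'll descend to the knife.

```bash
python3 -m pendant '[0,0,-0.0012,-0.001,0.006,0.05,-0.25, 0,0,0,0,0,0.05,-0.25, 0,0,0,0,0,0.05,-0.25, 0,0,0,0,0,0.05,-0.25, 0,0,0,0,0,0.05,-0.25, 0,0,0,0,0,0.05,-0.25, 0,0,0,0,0,0.05,-0.25, 0,0,0,0,0,0.05,-0.25, 0,0,0,0,0,0.05,-0.25, 0,0,0,0,0,0.03,-0.25, 0,0,0,0,0,0,-0.25, 0,0,0,0,0,0,-0.25]'|egrep force
python3 -c "from h import *;to(499.2,6.3,-16.5,-143)"
```

```text
contact_force: [-0.3, 1.2, 0.3]
grasp_force: 0.0
p [499.6   8.5   4.8] ang -142.8 tilt [-0.001  0.    -1.   ] F [-0.3  1.2  0.3] w 0.625 gf 0.0 t 16.7 j [ -8.  22. -28.  41.   0. -46.]
turn z share 0.0005 shift shares [ 0.007 -0.006  0.085] mm [ 1.7 -1.5 21.3]
```

```bash
python3 -m pendant '[0,0,0.0005,0.006,-0.006,0.02,-0.25, 0,0,0,0,0,0.02,-0.25, 0,0,0,0,0,0.02,-0.25, 0,0,0,0,0,0.015,-0.25, 0,0,0,0,0,0.01,-0.25, 0,0,0,0,0,0,-0.25]'|egrep 'pos|force'
python3 -m pendant '[0,0,0,0,0,0,0.55, 0,0,0,0,0,0,0.55, 0,0,0,0,0,0,0.55, 0,0,0,0,0,0,0.55, 0,0,0,0,0,0,0.55, 0,0,0,0,0,0,0.55, 0,0,0,0,0,0,0.55]' 40 |egrep 'pos|force|wid'
```

```text
position: [499.2, 5.8, -16.8]
contact_force: [0.6, 0.3, -0.1]
grasp_force: 0.0
position: [499.7, 5.8, -16.0]
contact_force: [-2.1, -0.4, 4.8]
gripper_width: 0.262
grasp_force: 39.4
```

```bash
python3 -m pendant '[0,0,0,0,0,-0.02,0.55, 0,0,0,0,0,-0.04,0.55, 0,0,0,0,0,-0.08,0.55, 0,0,0,0,0,-0.1,0.55, 0,0,0.0184,0,0,-0.1,0.55, 0,0,0.0184,0,0,-0.1,0.55, 0,0,0.0184,0,0,-0.05,0.55, 0,0,0.0184,0,0,0,0.55, 0,0,0.0184,0,0,0,0.55, 0,0,0.0184,0,0,0,0.55, 0,0,0,0,0,0,0.55]' | egrep 'pos|force|wid'
python3 -c "from h import *;to(528.2,329.3,90,177.2)"
```

```text
position: [499.5, 5.8, 106.5]
contact_force: [-0.4, -0.5, -0.8]
gripper_width: 0.262
grasp_force: 39.5
p [499.5   5.8 106.5] ang 176.9 tilt [ 0. -0. -1.] F [-0.4 -0.5 -0.8] w 0.262 gf 39.5 t 18.7 j [ -9.  16. -18.  56.   0.  -6.]
turn z share -0.0009 shift shares [-0.044  1.298  0.066] mm [-11.  324.6  16.5]
```

```bash
python3 -m pendant '[0,0,-0.0009,-0.0037,0.06,0,0.55, 0,0,0,-0.0037,0.115,0,0.55, 0,0,0,-0.0037,0.115,0,0.55, 0,0,0,-0.0037,0.115,0,0.55, 0,0,0,-0.0037,0.115,0,0.55, 0,0,0,-0.0037,0.115,0,0.55, 0,0,0,-0.0037,0.115,0,0.55, 0,0,0,-0.0037,0.115,0,0.55, 0,0,0,-0.0037,0.115,0,0.55, 0,0,0,-0.0037,0.115,0,0.55, 0,0,0,-0.0037,0.115,0,0.55, 0,0,0,-0.0037,0.088,0,0.55]' >/dev/null
python3 -m pendant '[0,0,0,0,0,0,0.55, 0,0,0,0,0,0,0.55]' >/dev/null
python3 - <<'E'
from h import *
to(528.2,329.3,50,177.2)
d=viewer.camera("side");R,t=np.array(d["R"]),np.array(d["t"])
hsv=cv2.cvtColor(d["pixels"],cv2.COLOR_RGB2HSV);H,S,V=[hsv[...,i].astype(int) for i in range(3)]
def pr(p):
    q=R@p+t;return (d["fx"]*q[0]/q[2]+d["cx"]),(d["fy"]*q[1]/q[2]+d["cy"])
p,Rt,_=pose();xw=-Rt[:,0]
for o in(-50,-38,0,38,50):
    for z in(16,30):print(o,z,np.round(pr(p+xw*o+[0,0,z]),1))
c=viewer.camera("top");R,t=np.array(c["R"]),np.array(c["t"]);d=c
for o in(-50,50):print("top",o,np.round(pr(p+xw*o+[0,0,30]),1))
hs=cv2.cvtColor(c["pixels"],cv2.COLOR_RGB2HSV)
for v in range(216,280,2):print(v,' '.join('%3d/%3d'%(hs[v,u,1],hs[v,u,2]) for u in range(150,184,3)))
E
```

```text
p [524.4 330.4 105.9] ang 177.8 tilt [-0. -0. -1.] F [-0.3 -0.5 -1.4] w 0.263 gf 39.6 t 19.87 j [25. 27. -0. 63. -0. 27.]
turn z share 0.0017 shift shares [-0.015 -0.004  0.224] mm [-3.8 -0.9 55.9]
-50 16 [464.  271.4]
-50 30 [465.  267.5]
-38 16 [461.1 274.8]
-38 30 [462.1 271. ]
0 16 [451.7 285.9]
0 30 [452.7 282.1]
38 16 [442.1 297.4]
38 30 [443.  293.6]
50 16 [439.  301.1]
50 30 [439.8 297.3]
top -50 [152.6 266.9]
top 50 [156.  221.4]
216  23/142  16/201  15/205  16/206  16/207  14/207  15/207  15/208  15/209  15/209  16/211  16/212
218  17/194  15/204  15/205  16/206  16/207  12/206  14/207  15/208  15/209  15/209  16/211  14/212
220  16/205  15/205  15/203  16/188  13/192  13/196  15/203  15/204  13/208  16/211  17/212  16/212
222  17/200  11/216   8/228  14/180  13/114  14/126  14/129  14/143  15/170  17/211  16/211  15/211
224  15/198   5/234   3/237   5/237  10/ 80   8/ 67   8/ 67   4/ 65  16/180  16/211  16/212  15/211
226  16/126   5/237  55/238   7/228  12/125   4/ 64   4/ 64  11/ 67  17/190  16/211  15/211  16/212
228  17/ 45   3/226   3/237   4/238   9/114   4/ 62   9/ 
[... 1842 characters left out ...]

266  12/ 83  11/ 97  14/ 90   9/ 54   7/ 71   8/ 64   8/ 66  16/171  15/175  15/175  16/176  14/176
268  13/ 78  13/ 77  14/ 74  14/ 73  14/128  13/134  14/124  16/171  15/175  15/175  16/176  14/176
270  13/ 77  13/ 78  13/ 78  16/ 79  17/117  15/173  16/173  17/175  16/175  15/175  16/176  13/176
272  13/ 77  13/ 78  16/ 79  16/ 80  15/154  15/173  15/173  16/174  15/175  15/175  16/176  13/176
274  13/ 78  16/ 78  16/ 79  13/ 78  17/168  15/173  15/174  17/175  15/175  15/175  16/176  13/176
276  13/142  10/105  10/ 98  14/ 92  13/134  13/181  14/180  16/179  15/174  15/174  16/177  13/176
278   9/168  11/136  11/115   9/115   9/115   5/232   5/236   7/234   6/228   7/229   6/230   6/221
```

The knife's ends are at v≈221.5 and ≈266 in the top view (221.4 and 266.9 predicted), so it is centred in the grip. Correcting and descending.

```bash
python3 -m pendant '[0,0,0.0017,-0.008,-0.002,0,0.55, 0,0,0,-0.007,-0.002,0,0.55, 0,0,0,0,0,0.035,0.55, 0,0,0,0,0,0.035,0.55, 0,0,0,0,0,0.035,0.55, 0,0,0,0,0,0.035,0.55, 0,0,0,0,0,0.035,0.55, 0,0,0,0,0,0.035,0.55, 0,0,0,0,0,0,0.55, 0,0,0,0,0,0,0.55]' >/dev/null
python3 -c "from h import *;to(528.2,329.3,34,177.2)"
```

```text
p [528.1 328.2  53.1] ang 176.9 tilt [-0.001 -0.    -1.   ] F [ 0.2  0.5 -0.5] w 0.261 gf 39.6 t 20.8 j [24. 29. -5. 56. -0. 27.]
turn z share -0.0008 shift shares [-0.     0.005  0.077] mm [-0.   1.1 19.1]
```

```bash
python3 -m pendant '[0,0,-0.0008,0,0.002,0.02,0.55, 0,0,0,0,0,0.02,0.55, 0,0,0,0,0,0.02,0.55, 0,0,0,0,0,0.01,0.55, 0,0,0,0,0,0,0.55]' | egrep 'pos|force|wid'
python3 -m pendant '[0,0,0,0,0,0.008,0.55, 0,0,0,0,0,0,0.55]' | egrep 'pos|force|wid'
```

```text
position: [528.1, 328.7, 35.5]
contact_force: [0.2, -0.9, -2.0]
gripper_width: 0.266
grasp_force: 39.6
position: [528.5, 328.8, 34.0]
contact_force: [0.3, 0.2, -0.5]
gripper_width: 0.265
grasp_force: 39.6
```

```bash
python3 -m pendant '[0,0,0,0,0,0,0.1, 0,0,0,0,0,0,0.1, 0,0,0,0,0,0,0.1, 0,0,0,0,0,0,0.1]' | egrep 'pos|force|wid'
python3 -m pendant '[0,0,0,0,0,-0.04,0.1, 0,0,0,0,0,-0.08,0.1, 0,0,0,0,0,-0.09,0.1, 0,0,0,0,0,-0.09,0.1, 0,0,0,0,0,-0.09,0.1, 0,0,0,-0.02,0,-0.05,0.1, 0,0,0,0.1,0,0,0.1, 0,0,0,0.14,0,0,0.1, 0,0,0,0.14,0,0,0.1, 0,0,0,0.14,0,0,0.1, 0,0,0,0.14,0,0,0.1, 0,0,0,0,0,0,0.1]' | egrep 'pos|force|wid'
python3 - <<'E'
from h import *
to(380,280,120,177.2)
c=viewer.camera("top")
hs=cv2.cvtColor(c["pixels"],cv2.COLOR_RGB2HSV)
for v in range(216,280,2):print(v,' '.join('%3d/%3d'%(hs[v,u,1],hs[v,u,2]) for u in range(150,180,2)))
E
```

```text
position: [528.6, 328.9, 34.4]
contact_force: [-0.7, 0.5, 0.3]
gripper_width: 0.452
grasp_force: 0.0
position: [363.3, 336.2, 145.3]
contact_force: [1.7, 0.2, 1.1]
gripper_width: 0.453
grasp_force: 0.0
p [363.3 336.2 145.3] ang 177.3 tilt [-0.001 -0.    -1.   ] F [1.7 0.2 1.1] w 0.453 gf 0.0 t 22.72 j [ 33.  14. -14.  62.   0.  36.]
turn z share 0.0004 shift shares [-0.077 -0.221  0.101] mm [-19.3 -55.4  25.3]
216  24/138  21/160  15/200  15/200  16/201  16/201  16/201  14/201  13/201  14/202  14/202  15/202  15/203  14/203  15/204
218  16/189  17/191  15/200  14/199  16/201  16/201  15/201  14/201  13/201  14/201  14/202  14/202  14/203  14/203  15/205
220  17/200  17/200  15/200  15/200  17/196  16/180  15/187  12/188  14/197  14/197  14/198  14/199  14/202  15/204  16/206
222  17/200  17/200  15/200  15/200  16/191  16/143  14/113  13/122  13/134  14/125  15/139  16/140  14/165  16/205  16/206
224  17/199  15/200  14/199  15/200  16/189  17/137  11/162   7/221   8/226  11/204   7/ 70   9/ 83  16/176  16/205  16/206
226  17/200  15/200  15/200  16/201  17/184  14/163   7/230   7/23
[... 2581 characters left out ...]
  15/166  15/157  15/155  14/148  14/142  17/168  15/204  15/205  15/205  17/207
270  15/201  15/201  15/201  15/202  15/202  15/202  16/202  15/202  14/202  15/202  15/199  15/204  14/204  15/205  17/207
272  15/201  15/202  16/202  14/202  15/202  15/203  16/203  15/203  15/203  15/204  15/199  16/204  15/205  15/205  17/207
274  15/201  16/202  16/202  15/202  14/202  16/203  16/204  15/203  15/203  15/204  15/204  16/205  14/204  15/205  16/206
276   4/241   6/230   6/226   6/225   7/222   8/218   9/218  13/214  13/213  14/207  16/208  16/207  14/203  15/203  15/205
278   1/246   1/246   1/246   1/246   1/246   1/246   1/246   1/246   1/246   2/245   3/245   2/244   3/243   3/243   3/244
```

Run:
```python
from h import *
c=viewer.camera("top")
print(ray(c,[[164,244.3]],56).round(1))
R,t=np.array(c["R"]),np.array(c["t"])
for z in(56,66):
    q=R@[528.2,328.5,z]+t;print(z,(c["fx"]*q[0]/q[2]+c["cx"]).round(1),(c["fy"]*q[1]/q[2]+c["cy"]).round(1))
# pull: dark steel strip
hs=cv2.cvtColor(c["pixels"],cv2.COLOR_RGB2HSV)
for u in (170,185,200):print(u,[(v,int(hs[v,u,2])) for v in range(274,300)])
```

```text
[[528.1 327.7  56. ]]
56 163.6 244.2
66 162.6 244.0
170 [(274, 204), (275, 204), (276, 207), (277, 226), (278, 245), (279, 246), (280, 246), (281, 235), (282, 168), (283, 174), (284, 202), (285, 207), (286, 186), (287, 136), (288, 129), (289, 134), (290, 134), (291, 133), (292, 117), (293, 124), (294, 181), (295, 202), (296, 204), (297, 204), (298, 204), (299, 197)]
185 [(274, 207), (275, 207), (276, 207), (277, 212), (278, 234), (279, 245), (280, 246), (281, 246), (282, 234), (283, 164), (284, 174), (285, 202), (286, 207), (287, 186), (288, 137), (289, 131), (290, 138), (291, 139), (292, 138), (293, 128), (294, 135), (295, 186), (296, 204), (297, 205), (298, 204), (299, 204)]
200 [(274, 210), (275, 210), (276, 211), (277, 210), (278, 213), (279, 226), (280, 245), (281, 246), (282, 246), (283, 242), (284, 178), (285, 170), (286, 198), (287, 200), (288, 181), (289, 136), (290, 134), (291, 143), (292, 144), (293, 140), (294, 131), (295, 128), (296, 187), (297, 207), (298, 207), (299, 207)]
```

The knife is seated: at 56 mm height the pixel gives (528.1,327.7), which matches the pocket. To push, I'll shut the fingers and tilt the tool 25° so the gripper body leans away from the machine, then aim for the finger pull.

```bash
python3 -m pendant '[0,-0.0173,0,0,0,0,1, 0,-0.0173,0,0,0,0,1, 0,-0.0173,0,0,0,0,1, 0,-0.0173,0,0,0,0,1, 0,0,0,0,0,0,1, 0,0,0,0,0,0,1]' 40 | egrep 'pos|force|wid|rot'
python3 - <<'E'
from h import *
c=viewer.camera("top")
print(ray(c,[[170,292.8],[185,294.3],[200,295.5]],62).round(1))
to(370,293,100,177.2);to(370,293,27,177.2)
E
```

```text
position: [368.1, 336.8, 144.4]
tool_rot: [[-0.906, 0.047, 0.42], [0.043, 0.999, -0.02], [-0.42, -0.0, -0.907]]
contact_force: [0.1, 0.7, 0.9]
gripper_width: 0.004
grasp_force: 0.0
[[416.  308.6  62. ]
 [413.2 274.   62. ]
 [411.1 239.4  62. ]]
p [369.1 337.1 144.7] ang 177.2 tilt [ 0.42  -0.02  -0.907] F [ 0.   0.4 -0.3] w -0.005 gf 0.0 t 23.37 j [ 44.   4. -33.  35. -18.  44.]
turn z share 0.0 shift shares [ 0.064 -0.176  0.167] mm [ 16.1 -44.1  41.8]
p [369.1 337.1 144.7] ang 177.2 tilt [ 0.42  -0.02  -0.907] F [ 0.   0.4 -0.3] w -0.005 gf 0.0 t 23.37 j [ 44.   4. -33.  35. -18.  44.]
turn z share 0.0 shift shares [ 0.187 -0.176  0.432] mm [ 46.7 -44.1 108.1]
```

```bash
python3 -m pendant '[0,0,0,0.0187,-0.019,0.0432,1, 0,0,0,0.0187,-0.019,0.0432,1, 0,0,0,0.0187,-0.019,0.0432,1, 0,0,0,0.0187,-0.019,0.0432,1, 0,0,0,0.0187,-0.019,0.0432,1, 0,0,0,0.0187,-0.019,0.0432,1, 0,0,0,0.0187,-0.019,0.0432,1, 0,0,0,0.0187,-0.019,0.0432,1, 0,0,0,0.0187,-0.019,0.0432,1, 0,0,0,0.0187,-0.019,0.0432,1, 0,0,0,0,0,0,1, 0,0,0,0,0,0,1]' | egrep 'force|wid'
python3 -c "from h import *;to(370,289,27,177.2);to(408,288,27,177.2);to(602,278.5,27,177.2)"
```

```text
contact_force: [0.5, 0.8, -0.6]
gripper_width: 0.001
grasp_force: 0.0
p [370.7 289.1  26.5] ang 177.1 tilt [ 0.419 -0.021 -0.908] F [ 0.5  0.8 -0.6] w 0.001 gf 0.0 t 24.37 j [ 39.  10. -50.  11. -16.  39.]
turn z share -0.0002 shift shares [ 0.002 -0.001 -0.003] mm [ 0.4 -0.1 -0.7]
p [370.7 289.1  26.5] ang 177.1 tilt [ 0.419 -0.021 -0.908] F [ 0.5  0.8 -0.6] w 0.001 gf 0.0 t 24.37 j [ 39.  10. -50.  11. -16.  39.]
turn z share -0.0002 shift shares [-0.136  0.003  0.061] mm [-34.1   0.8  15.2]
p [370.7 289.1  26.5] ang 177.1 tilt [ 0.419 -0.021 -0.908] F [ 0.5  0.8 -0.6] w 0.001 gf 0.0 t 24.37 j [ 39.  10. -50.  11. -16.  39.]
turn z share -0.0002 shift shares [-0.842  0.004  0.387] mm [-210.4    1.1   96.8]
```

```bash
python3 -m pendant '[0,0,0,-0.018,0,0.0083,1, 0,0,0,-0.018,0,0.0083,1, 0,0,0,-0.018,0,0.0083,1, 0,0,0,-0.018,0,0.0083,1, 0,0,0,-0.018,0,0.0083,1, 0,0,0,-0.018,0,0.0083,1, 0,0,0,-0.018,0,0.0083,1, 0,0,0,-0.018,0,0.0083,1]' | egrep 'pos|force'
python3 -m pendant '[0,0,0,-0.018,0,0.0083,1, 0,0,0,-0.018,0,0.0083,1, 0,0,0,-0.018,0,0.0083,1]' | egrep 'pos|contact'
python3 -m pendant '[0,0,0,-0.018,0,0.0083,1, 0,0,0,-0.018,0,0.0083,1, 0,0,0,-0.018,0,0.0083,1]' | egrep 'pos|contact'
```

```text
position: [409.5, 287.1, 26.7]
contact_force: [0.0, -0.2, -0.2]
grasp_force: 0.0
position: [424.0, 286.3, 26.6]
contact_force: [-3.5, -0.2, 2.1]
position: [439.0, 285.6, 26.6]
contact_force: [-4.0, 1.5, 1.5]
```

```bash
cat >> h.py <<'E'
def tray():
    c=viewer.camera("top");hs=cv2.cvtColor(c["pixels"],cv2.COLOR_RGB2HSV)
    m=(hs[...,1]>150)&(hs[...,2]>120);out=[]
    for u in(152,158,226):
        col=m[:,u];v=np.where(~col[180:310])[0];v=v[v<=np.inf]+180;out.append(ray(c,[[u,v.max()+.5]],68)[0].round(1).tolist())
    return out
E
python3 -c "
from h import *
print(tray());to(600,278,27,177.2)"
```

```text
[[377.2, 347.1, 68.0], [377.5, 333.4, 68.0], [444.7, 179.6, 68.0]]
p [440.  285.7  26.9] ang 177.2 tilt [ 0.421 -0.021 -0.907] F [ 0.3 -0.1  0.1] w -0.004 gf 0.5 t 25.58 j [ 32.  13. -45.  11. -14.  33.]
turn z share -0.0001 shift shares [-0.581  0.001  0.27 ] mm [-145.3    0.2   67.4]
```

```bash
python3 -m pendant '[0,0,0,-0.018,0,0.0083,1, 0,0,0,-0.03,0,0.014,1, 0,0,0,-0.0363,0,0.0168,1, 0,0,0,-0.0363,0,0.0168,1, 0,0,0,-0.0363,0,0.0168,1, 0,0,0,-0.0363,0,0.0168,1, 0,0,0,-0.0363,0,0.0168,1, 0,0,0,-0.0363,0,0.0168,1, 0,0,0,-0.0363,0,0.0168,1, 0,0,0,-0.0363,0,0.0168,1, 0,0,0,-0.0363,0,0.0168,1, 0,0,0,-0.0363,0,0.0168,1]' | egrep 'pos|contact'
python3 -c "
from h import *
print(tray());to(607,277.5,27,177.2)"
```

```text
position: [552.7, 280.0, 26.7]
contact_force: [-3.4, 0.8, -0.1]
[[377.2, 347.1, 68.0], [377.5, 333.4, 68.0], [558.0, 182.8, 68.0]]
p [554.8 280.1  27.3] ang 177.1 tilt [ 0.422 -0.021 -0.906] F [ 1.2 -0.2  0.1] w -0.004 gf 0.0 t 26.63 j [ 25.  20. -35.  13. -11.  25.]
turn z share -0.0001 shift shares [-0.189 -0.     0.089] mm [-47.2  -0.   22.4]
```

```bash
python3 -m pendant '[0,0,0,-0.018,0,0.0083,1, 0,0,0,-0.024,0,0.0112,1, 0,0,0,-0.024,0,0.0112,1, 0,0,0,-0.024,0,0.0112,1, 0,0,0,-0.024,0,0.0112,1, 0,0,0,-0.018,0,0.0083,1, 0,0,0,0,0,0,1]' | egrep 'pos|contact'
for i in 1; do :; done
python3 -m pendant '[0,0,0,-0.0073,0,0.0034,1, 0,0,0,-0.0073,0,0.0034,1]' | egrep 'pos|contact'
python3 -m pendant '[0,0,0,-0.0073,0,0.0034,1]' | egrep 'pos|contact'
python3 -m pendant '[0,0,0,-0.0073,0,0.0034,1]' | egrep 'pos|contact'
```

```text
position: [586.5, 278.3, 25.8]
contact_force: [-15.4, 2.0, 6.0]
position: [587.4, 277.9, 24.2]
contact_force: [-34.2, 3.0, 6.0]
position: [587.9, 277.6, 23.2]
contact_force: [-42.2, 4.3, 7.6]
position: [588.4, 277.4, 22.3]
contact_force: [-47.3, 4.4, 7.5]
```

Stalled at x≈587 under load. I'll back off and measure whether the tray is shut.

```bash
python3 -m pendant '[0,0,0,0.03,0,-0.014,1, 0,0,0,0.08,0,-0.037,1, 0,0,0,0.1,0,-0.046,1, 0,0,0,0.1,0,-0.046,1, 0,0,0,0,0,0,1]' | egrep 'pos|contact'
python3 - <<'E'
from h import *
c=viewer.camera("top")
im0=cv2.cvtColor(cv2.imread("pics/top0.png"),cv2.COLOR_BGR2HSV);im1=cv2.cvtColor(c["pixels"],cv2.COLOR_RGB2HSV)
for n,h in(("0",im0),("1",im1)):
  m=(h[...,1]>150)&(h[...,2]>100)
  for u in(208,226,231):
    v=np.where(~m[150:310,u])[0].max()+150.5;print(n,u,v,ray(c,[[u,v]],68)[0].round(1))
  for u in(208,226,231): print(n,u,[int(x) for x in h[195:300:2,u,2]])
E
```

```text
position: [506.7, 281.7, 25.8]
contact_force: [0.4, 0.0, -1.0]
0 208 295.5 [411.7 220.   68. ]
0 226 291.5 [421.7 178.9  68. ]
0 231 289.5 [426.5 167.6  68. ]
0 208 [220, 220, 220, 222, 222, 202, 104, 93, 131, 234, 230, 211, 210, 210, 211, 211, 211, 211, 209, 151, 70, 62, 63, 63, 62, 62, 62, 62, 62, 62, 62, 63, 63, 96, 182, 212, 213, 213, 213, 213, 213, 213, 215, 246, 246, 158, 199, 173, 118, 116, 137, 205, 213]
0 226 [214, 221, 223, 224, 224, 223, 176, 82, 122, 134, 236, 224, 208, 184, 211, 213, 207, 206, 202, 198, 194, 193, 192, 168, 167, 151, 135, 142, 146, 145, 161, 168, 179, 196, 216, 229, 238, 246, 246, 246, 246, 246, 246, 247, 247, 232, 180, 204, 161, 218, 219, 219, 218]
0 231 [238, 220, 223, 223, 224, 223, 191, 89, 104, 134, 236, 245, 246, 245, 243, 243, 243, 243, 244, 232, 225, 204, 162, 159, 173, 167, 162, 158, 152, 143, 135, 132, 131, 141, 138, 138, 115, 112, 109, 115, 124, 127, 138, 153, 155, 173, 121, 129, 182, 218, 218, 219, 219]
1 208 223.5 [578. 225.  68.]
1 226 219.5 [588.2 183.7  68. ]
1 231 219.5 [588.5 172.1  68. ]
1 208 [226, 226, 226, 228, 228, 210, 109, 97, 151, 200, 161, 147, 152, 125, 97, 187, 216, 216, 217, 218, 219, 220, 220, 217, 217, 216, 215, 214, 212, 212, 212, 212, 211, 211, 213, 214, 215, 216, 194, 190, 191, 191, 192, 191, 206, 219, 219, 220, 220, 220, 220, 220, 219]
1 226 [220, 227, 229, 230, 230, 228, 184, 86, 127, 158, 210, 115, 95, 210, 218, 220, 221, 222, 221, 220, 218, 217, 216, 214, 213, 212, 208, 206, 205, 205, 206, 207, 207, 207, 208, 210, 212, 213, 216, 217, 218, 218, 218, 219, 221, 221, 223, 225, 225, 225, 225, 225, 225]
1 231 [241, 226, 230, 229, 229, 229, 199, 92, 108, 153, 214, 126, 94, 214, 221, 221, 221, 221, 221, 220, 218, 216, 214, 213, 212, 212, 210, 209, 205, 205, 205, 207, 206, 208, 209, 210, 213, 214, 216, 216, 218, 218, 217, 218, 219, 221, 222, 224, 224, 225, 225, 225, 225]
```

Run:
```python
from h import *
c=viewer.camera("top");d=viewer.camera("side");h=cv2.cvtColor(c["pixels"],cv2.COLOR_RGB2HSV)
for u in(208,226,231):
  g=h[195:224,u,2].astype(int);print(u,g.tolist())
  print("mach top edge if v=206:",ray(c,[[u,206.5]],150)[0].round(1), "v=219.5 z68",ray(c,[[u,219.5]],68)[0].round(1))
R,t=np.array(c["R"]),np.array(c["t"])
for x in(606,630):
  for z in(150,72,0):
    q=R@[x-(.049*(285-180))*-1*-1,180,z]+t;print(x,z,(c["fx"]*q[0]/q[2]+c["cx"]).round(1),(c["fy"]*q[1]/q[2]+c["cy"]).round(1))
```

```text
208 [226, 227, 226, 225, 226, 226, 227, 229, 228, 227, 210, 170, 109, 80, 97, 109, 151, 174, 200, 198, 161, 146, 147, 150, 153, 152, 126, 86, 97]
mach top edge if v=206: [608.3 212.5 150. ] v=219.5 z68 [587.3 225.3  68. ]
226 [220, 211, 227, 229, 229, 230, 230, 230, 230, 230, 228, 218, 184, 121, 86, 133, 128, 109, 159, 202, 210, 180, 116, 70, 95, 168, 210, 217, 218]
mach top edge if v=206: [609.2 173.4 150. ] v=219.5 z68 [588.2 183.7  68. ]
231 [242, 220, 226, 229, 229, 229, 229, 229, 230, 229, 228, 225, 199, 151, 92, 89, 108, 107, 153, 198, 214, 192, 127, 75, 94, 171, 214, 220, 221]
mach top edge if v=206: [609.4 162.6 150. ] v=219.5 z68 [588.5 172.1  68. ]
606 150 222.9 210.2
606 72 227.5 213.9
606 0 231.3 217.0
630 150 223.2 199.3
630 72 227.8 203.6
630 0 231.6 207.2
```

The machine's face measures x≈610 and the panel front about 595. So the tray started about 172 mm out, has moved about 173 mm, and the hard stop was the panel against the case. The tray is shut and the arm is 75 mm clear, so I'm handing in.

```bash
python3 -c "
from bench import bot
print(bot.finish_job())"
```

```text
the job is handed in; nothing more can be done
None
```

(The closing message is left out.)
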